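# Close the glue jig and hold a block over its bay

## Robot

A 6-joint arm with a two-finger parallel gripper is mounted at the origin on a cart in front of the work surface, level with it; the furniture and walls round the work are solid. World frame = base frame: x ahead of the robot, y to its left, z up, the work surface at z = 0. Lengths are in m, angles in rad, forces in N, time in s.
With the tool pointing down it reaches from about 0.35 to 0.775 m from the base axis. Payload 7.3 kg.
Tool frame: the origin (TCP) lies between the finger pads; the fingertips stand 8 mm ahead of it and the grasp point (between the pads) lies 11 mm behind it (robot.nose_length is the distance from the TCP to the fingertips, in m); z points along the fingers, y is the line along which they close (so a half turn about z gives the same grasp; the last joint's range is limited). The gripper opens to 92 mm and grips with 3 to 60 N. Pads are 19 mm wide; open, the fingers measure 130 mm over their backs; the gripper's body (75 mm by 190 mm) begins 47 mm behind the grasp point.
Start: joints at [1.013, 0.342, 1.524, -0, 1.275, -0.146], TCP at [0.21, 0.481, 0.235] pointing down, gripper open.
Joint ranges: [-2.53, 2.53], [-0.77, 2.02], [0.04, 2.7], [-1, 4.14], [0.28, 2.66], [-3.11, 3.11]. Speed limits (rad/s): [2.57, 2.57, 3.14, 3.14, 3.14, 3.14].

## Interface

Orientations are given as [roll, pitch, yaw] about the fixed x, y, z axes, in that order (R = Rz(yaw) Ry(pitch) Rx(roll)).
In Python, from cell import robot gives the robot as it stands. The module is installed in compiled form; this text tells all that it offers.
- The arm moves only by the shell command python3 -m jog 'ROWS' [FORCE]. ROWS is JSON, a list that holds one entry, the list of rows, each a list of 5 numbers: the gripper's target within -1 to 1 (fully open at 1, half-way at 0, shut at -1), then the shift along the tool's x, y, z in m, then the turn about the tool's z in rad. A call has 1 to 5 rows; each row is the pose to reach, as a shift and turn from the pose commanded when the call began, along the tool's axes at that moment; what a row does not reach only later rows make up. A row lasts 1/12 s, in which the tool goes at most 41.7 mm and 7.16 degrees, less where a joint would pass 70% of its speed; a pose out of reach is approached as far as the arm can. A call with a gripper value outside its range is refused whole. The fingers move at their own pace and stop on an object; FORCE is the grip in N (left out, the last holds). Time passes only in rows, so rows that repeat a pose let the fingers close. It gives the time, the measured TCP pose, the force, the opening and the grip force at its end, in the units of the state.
- robot.observe(): the state, without advancing time (a new reading comes with each control period).
- robot.read_camera(name): name is "scene" or "top" or "wrist"; returns the picture (420x560x3 uint8, red, green, blue); there is no depth.
- robot.camera_model(name): a dict with "camera_matrix" (3x3 intrinsics, pixels), "position" and "attitude" of the camera in the world; the wrist camera has in their place "mount" (4x4, takes a point from camera to tool coordinates, whose origin is the TCP and whose axes are the flange's). Camera axes: x right, y down, z forward; pixel columns grow to the right and rows downward; lengths in m; the calibration is good to about 2 mm. The wrist camera is an equidistant fisheye: a pixel r from the principal point sees the ray r / f radians off the axis. A picture is of the moment at which its call begins: read the wrist's pose just before it. camera_model takes no time and is no camera call.
- robot.hand_in(): hands the job in; it is judged then, once.
The state is a dict: "time": time; "qpos": joint angles; "qvel": joint speeds; "joint_efforts": joint torques, N m; "tool_pos": TCP position; "tool_rot": TCP orientation; "contact_force": force on the tool from outside, world axes, zero at the start; "torque": the same for the moment, N m; "opening": finger opening in m; "grip_force": force on a finger pad.
Only numpy, scipy, OpenCV 4.12 (cv2) and the standard library are available. Lean on these libraries where they do the work, as an engineer would, in place of code of your own. Each camera call takes 0.05 s, during which the arm holds its last target. There are 200 camera calls.

## Task

Get the wooden glue jig ready for a trial fit: first pull the stop plate out of its wooden rest, slide its blade edgewise down into the narrow slot across the end of the jig's bay until its wooden grip sits flat on the jig, and let go of it. Then pick up the one taped block that lies on the bench, carry it across above the row of standing blocks without disturbing them, and hold it level about one centimetre above the walls of the bay, centred over the bay and in line with it, touching nothing but the gripper. The job finishes with the robot still holding the block there; do not lower it in or let go.

Things in the scene. Friction and masses are not known exactly. Their poses are not given: they have to be found in the camera images.
- jig: fixed glue jig, brown wooden walls on a paler plywood base 124 x 156 x 12 mm (x, y, z; y -67 to 89 mm). Origin: on its underside below the middle of the bay; z up. Wall tops are 34 mm above the bench. The bay is an open trough along y, 34 mm wide (x), floor 12 mm above the bench, from its end wall at y = -50 mm to the slot; with the stop plate home, to the face of the plate's grip at y = 52 mm
- bay_top (a point): middle of the bay, level with the tops of its walls (34 mm above the bench); axes as the jig's
- slot_top (a point): middle of the mouth of the slot for the stop plate, level with the wall tops, 61 mm from the middle of the bay along the jig's +y. The slot runs along the jig's x, 76 mm long, 8 mm wide (y), 22 mm deep
- rest: fixed wooden rest for the stop plate, 110 x 48 x 26 mm (x, y, z), with a slot along its x, 78 mm long and 8 mm wide, 20 mm deep; its top is 26 mm above the bench. Origin: centre of its underside
- stop_plate: loose stop plate, at the start upright in the rest: a steel blade 70 mm wide (x), 5 mm thick (y), reaching 20 mm down, under a wooden grip bar 70 x 18 x 42 mm (x, y, z) by which it is taken across its 18 mm. Origin: centre of the grip's underside, where the blade begins, so the grip fills z = 0 to 42 mm and the blade z = 0 to -20 mm; at the start and when home in the jig the grip's shoulders rest on the wood beside the slot. About 0.12 kg, the same turned half round
- lying_block: the only taped block that lies on the bench: MDF wrapped in pale tape, 26 mm wide (x), 82 mm long (y), 26 mm high, about 0.03 kg. Origin: centre of its underside, z up. The same turned half round
- strip: fixed thin plywood strip 270 x 60 x 6 mm (x, y, z), between the jig and the lying block; origin: centre of its underside. The standing blocks dry on it
- standing_1: taped MDF block 28 x 26 x 82 mm standing on end on the strip, loose, to be left alone (first of three along the strip, counted from the robot); origin: centre of its underside. Its top is 88 mm above the bench
- standing_2: taped MDF block 28 x 26 x 82 mm standing on end on the strip, loose, to be left alone (second of three along the strip, counted from the robot); origin: centre of its underside. Its top is 88 mm above the bench
- standing_3: taped MDF block 28 x 26 x 82 mm standing on end on the strip, loose, to be left alone (third of three along the strip, counted from the robot); origin: centre of its underside. Its top is 88 mm above the bench
Mind the look-alikes: they are no part of the job. What is shaped like the stop_plate but green or red is not meant. What is shaped like the lying_block but black is not meant.

How it is judged:
On the way, in this order (a step that is already met when the one before it is completed fails the run):
1. the stop plate is home in the jig's slot and let go (x of stop_plate in the frame of slot_top between -0.006 and 0.006 m and y of stop_plate in the frame of slot_top between -0.004 and 0.004 m and z of stop_plate in the frame of slot_top between -0.003 and 0.003 m and angle between the x axis of stop_plate and the x axis of jig, either way round below 0.12 rad and angle between stop_plate's own z axis and vertical below 0.1 rad and contact force between stop_plate and the fingers below 0.1 N), for 0.2 s.
2. the held block passes over the row: above the strip, its underside higher than the standing blocks (height (world z) of lying_block above 0.088 m and y of lying_block in the frame of strip between -0.04 and 0.04 m and x of lying_block in the frame of strip between -0.16 and 0.16 m and contact force between lying_block and the fingers above 0.5 N).
At the end, for the whole second after the job is handed in: Block held still, underside 3-22 mm over the bay walls, centred within 8 mm in x and y, in line and level within 0.12 rad, touching only the fingers; stop plate free and home in the slot (3 mm high, 6 along, 4 across, 0.12 rad, tilt 0.1); standing blocks moved under 15 mm, tilt under 0.15 (all of step 1 and x of lying_block in the frame of bay_top between -0.008 and 0.008 m and y of lying_block in the frame of bay_top between -0.008 and 0.008 m and z of lying_block in the frame of bay_top between 0.003 and 0.022 m and angle between the y axis of lying_block and the y axis of jig, either way round below 0.12 rad and angle between lying_block's own z axis and vertical below 0.12 rad and contact force between lying_block and the fingers above 1 N and contact force between lying_block and jig below 0.1 N and contact force between lying_block and stop_plate below 0.1 N and linear speed of lying_block below 0.02 m/s and angular speed of lying_block below 0.2 rad/s and contact force between lying_block and standing_1 below 0.1 N and distance of each of standing_1, standing_2, standing_3 from where it was at the start of the episode below 0.015 m and angle between each of standing_1, standing_2, standing_3's own z axis and vertical below 0.15 rad and contact force between lying_block and standing_2 below 0.1 N and contact force between lying_block and standing_3 below 0.1 N); the arm keeps its last pose, push and grip.
It fails at once if a standing block is knocked: moved more than 15 mm or tipped more than 0.15 rad (distance of any of standing_1, standing_2, standing_3 from where it was at the start of the episode above 0.015 m or angle between any of standing_1, standing_2, standing_3's own z axis and vertical above 0.15 rad).
It also fails if it takes over 64 s, if anything falls off the work surface, if the arm or the gripper's body presses on something with over 40 N, if the wrist force passes 120 N, or if a joint passes its speed limit or range.

## Working session

There is one attempt and no reset: what is moved stays moved. The work goes in short steps, Python scripts to look and compute and a shell command to move; the robot and the scene stay as the last step left them, time stands still between calls to the robot, and variables do not carry over. Pictures are saved under pics/ and viewed, at most 10 in all, crops included, and the job is handed in when it is done.

```bash
mkdir -p pics; python3 - <<'E'
from cell import robot
import cv2,numpy as np
for n in("top","scene"):
    m=robot.camera_model(n);print(n,m)
    cv2.imwrite(f"pics/{n}0.png",robot.read_camera(n)[:,:,::-1])
print(robot.camera_model("wrist"));s=robot.observe();print({k:np.round(v,3) for k,v in s.items()})
E
```

```text
top {'camera_matrix': array([[385.36083762,   0.        , 272.49593725],
       [  0.        , 385.36083762, 204.99407641],
       [  0.        ,   0.        ,   1.        ]]), 'position': array([0.28345892, 0.09048757, 1.05915591]), 'attitude': array([-2.93412987, -0.00445669, -1.68027275])}
scene {'camera_matrix': array([[461.29608168,   0.        , 284.16181001],
       [  0.        , 461.29608168, 206.91169393],
       [  0.        ,   0.        ,   1.        ]]), 'position': array([-0.07401123, -0.58885604,  0.84525836]), 'attitude': array([-2.31655322, -0.01367086, -0.66859799])}
{'camera_matrix': array([[325.1922621 ,   0.        , 281.55520587],
       [  0.        , 325.1922621 , 211.06236369],
       [  0.        ,   0.        ,   1.        ]]), 'mount': array([[ 3.10272836e-05, -9.69643062e-01, -2.44524703e-01,
         6.53190288e-02],
       [ 9.99999951e-01,  1.06025950e-04, -2.93549258e-04,
         6.89145149e-05],
       [ 3.10563966e-04, -2.44524682e-01,  9.69643019e-01,
        -1.50042298e-01],
       [ 0.00000000e+00,  0.00000000e+00,  0.00000000e+00,
         1.00000000e+00]])}
{'time': np.float64(0.1), 'qpos': array([ 1.013,  0.343,  1.525, -0.   ,  1.275, -0.146]), 'qvel': array([ 0.003, -0.003, -0.003,  0.002, -0.001,  0.003]), 'joint_efforts': array([ 2.0000e-03, -4.3200e+01, -2.4469e+01,  7.2000e-02,  5.3000e-02,
       -0.0000e+00]), 'tool_pos': array([0.21 , 0.481, 0.234]), 'tool_rot': array([-3.14, -0.  ,  2.73]), 'contact_force': array([-0.439, -0.436, -0.263]), 'torque': array([ 0.039, -0.018,  0.005]), 'grip_force': np.float64(0.0), 'opening': np.float64(0.092)}
```

View pics/top0.png

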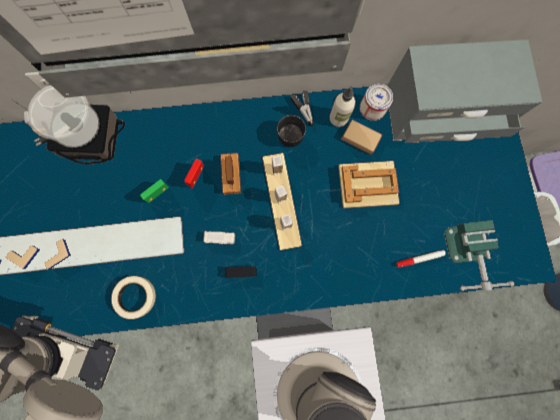

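View pics/scene0.png

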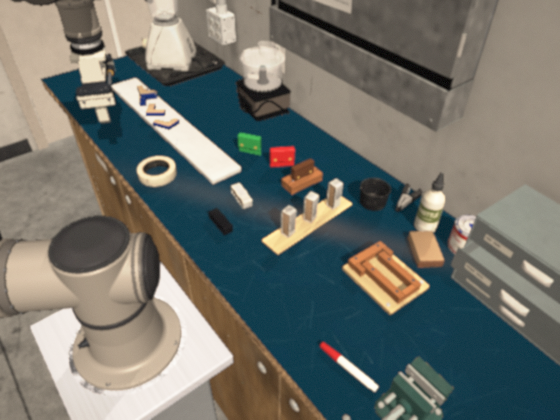

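Top view: the stop plate is the brown bar in the brown rest at (231,173); the green (154,190) and red (194,173) ones are look-alikes. The lying block is the white one at (219,238), and the black one at (240,271) is not meant. Standing blocks are at (278,163), (281,192) and (287,222), and the jig at (369,184). I'll confirm with one enlarged crop that also serves for measuring.

```bash
cat > h.py <<'E'
from cell import robot
import cv2,numpy as np
from scipy.spatial.transform import Rotation as R
def ray(n,u,v,tool=None):
    m=robot.camera_model(n);K=m["camera_matrix"]
    d=np.array([(u-K[0,2])/K[0,0],(v-K[1,2])/K[1,1],1.])
    if n=="wrist":
        r=np.hypot(d[0],d[1]);k=np.sin(r)/max(r,1e-9);d=np.array([d[0]*k,d[1]*k,np.cos(r)])
        p,a=tool;Rt=R.from_euler("xyz",a).as_matrix();M=m["mount"]
        return Rt@M[:3,3]+np.array(p),Rt@M[:3,:3]@d
    return np.array(m["position"]),R.from_euler("xyz",m["attitude"]).as_matrix()@d
def at(n,u,v,z,tool=None):
    p,d=ray(n,u,v,tool);return (p+d*(z-p[2])/d[2])[:2]
def proj(n,P):
    m=robot.camera_model(n);K=m["camera_matrix"]
    c=R.from_euler("xyz",m["attitude"]).as_matrix().T@(np.array(P)-m["position"]);return (K@c/c[2])[:2]
E
python3 - <<'E'
from h import *
print(proj("top",[.21,.481,.235]))
for nm,u,v,z in [("rest",231,173,.026),("plate",230,169,.068),("lying",219,238,.026),("s1",287,222,.088),("s2",281,192,.088),("s3",278,163,.088),("jig",369,184,.02)]:print(nm,at("top",u,v,z))
i=cv2.imread("pics/top0.png")[140:290,140:410]
cv2.imwrite("pics/crop0.png",cv2.resize(i[:110,:],None,fx=2.96,fy=2.96*1,interpolation=cv2.INTER_CUBIC)[:600,:800])
E
```

```text
[ 83.10987704 344.44251479]
rest [0.60223498 0.1671689 ]
plate [0.60067379 0.16574206]
lying [0.42453798 0.21509896]
s1 [0.43808806 0.03189798]
s2 [0.51803417 0.0381568 ]
s3 [0.59705772 0.03706756]
jig [ 0.53072077 -0.212306  ]
```

View pics/crop0.png

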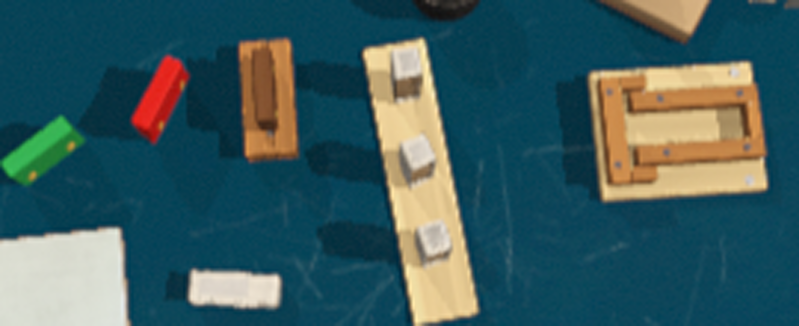

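The crop confirms the brown plate in its rest (crop 265,87) and the white block (235,289). The jig has its slot on the left end (around 617–635,130).

```bash
python3 - <<'E'
from h import *
def q(nm,pts,z):
    P=np.array([at("top",140+u/2.96,140+v/2.96,z) for u,v in pts]);c=P.mean(0)
    e=[P[1]-P[0],P[2]-P[1],P[3]-P[2],P[0]-P[3]]
    print(nm,c.round(4),[ (round(np.linalg.norm(x)*1000),round(np.degrees(np.arctan2(x[1],x[0])),1)) for x in e])
q("rest",[(239,41),(291,39),(297,157),(247,159)],.026)
q("jig",[(590,72),(752,63),(767,188),(602,201)],.012)
q("block",[(190,270),(280,273),(280,307),(190,304)],.026)
q("grip",[(258,45),(270,45),(276,124),(262,126)],.068)
q("strip",[(363,46),(425,39),(479,314),(414,325)],.006)
E
```

```text
rest [0.6017 0.1681] [(49, np.float64(-93.9)), (116, np.float64(177.5)), (47, np.float64(86.1)), (116, np.float64(-1.0))]
jig [ 0.5326 -0.2146] [(157, np.float64(-92.9)), (123, np.float64(176.6)), (156, np.float64(88.4)), (127, np.float64(-3.2))]
block [0.4259 0.2139] [(82, np.float64(-98.2)), (31, np.float64(174.9)), (82, np.float64(81.8)), (31, np.float64(-4.2))]
grip [0.6017 0.1656] [(11, np.float64(-96.2)), (75, np.float64(179.1)), (13, np.float64(92.2)), (77, np.float64(-2.2))]
strip [0.5148 0.0342] [(61, np.float64(-89.4)), (271, np.float64(-176.0)), (61, np.float64(93.3)), (274, np.float64(3.9))]
```

```bash
A='[-0.1,-0.165,-0.044,0,0]'
python3 -m jog "[[[-0.1,-0.16,-0.044,0,0],[-0.1,-0.16,-0.044,0,0],[-0.1,-0.16,-0.044,0,0],[-0.1,-0.16,-0.044,0,0],[-0.1,-0.16,-0.044,0,0]]]"
python3 -m jog "[[[-0.1,-0.16,-0.044,0,0],[-0.1,-0.16,-0.044,0,0],[-0.1,-0.16,-0.044,0,0],[-0.1,-0.16,-0.044,0,0],[-0.1,-0.16,-0.044,0,0]]]"
python3 -m jog "[[[-0.1,-0.165,-0.043,0,-0.38],[-0.1,-0.165,-0.043,0,-0.38],[-0.1,-0.165,-0.043,0,-0.38],[-0.1,-0.165,-0.043,0,-0.38],[-0.1,-0.165,-0.043,0,-0.38]]]"
python3 -m jog "[[[-0.1,0,0,0,0],[-0.1,0,0,0,0]]]"
python3 - <<'E'
from h import *
s=robot.observe();print(s["tool_pos"],s["tool_rot"],s["time"],s["opening"])
np.save("w1.npy",np.r_[s["tool_pos"],s["tool_rot"]])
cv2.imwrite("pics/w1.png",robot.read_camera("wrist")[:,:,::-1])
E
```

```text
time: 0.52
tool_pos: [0.3439, 0.3727, 0.2343]
tool_rot: [-3.14, 0.002, 2.724]
contact_force: [0.8, -0.8, -0.7]
opening: 0.0629
grip_force: 0.0
time: 0.93
tool_pos: [0.4728, 0.2682, 0.2341]
tool_rot: [-3.141, 0.002, 2.724]
contact_force: [-0.4, 0.2, -0.6]
opening: 0.0417
grip_force: 0.0
time: 1.35
tool_pos: [0.6059, 0.1628, 0.2334]
tool_rot: [-3.14, 0.001, 3.106]
contact_force: [-0.5, 0.1, -0.4]
opening: 0.0413
grip_force: 0.0
time: 1.52
tool_pos: [0.6014, 0.1675, 0.2339]
tool_rot: [3.141, -0.002, 3.109]
contact_force: [-0.3, -0.3, -0.1]
opening: 0.0415
grip_force: 0.0
[0.60137841 0.16751561 0.23394179] [ 3.14122773e+00 -2.01258007e-03  3.10876873e+00] 1.5167 0.041462487923869897
```

View pics/w1.png

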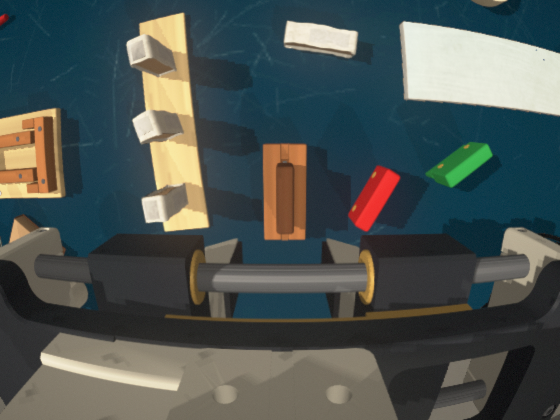

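Wrist view: the rest's corners are (263,144), (306,144), (305,239) and (264,239). The grip's top runs about (278,164)–(293,233), and the taped block is near (321,39).

```bash
python3 - <<'E'
from h import *
w=np.load("w1.npy");t=(w[:3],w[3:])
def q(nm,pts,z):
    P=np.array([at("wrist",u,v,z,t) for u,v in pts]);c=P.mean(0)
    e=[P[1]-P[0],P[2]-P[1],P[3]-P[2],P[0]-P[3]]
    print(nm,c.round(4),[ (round(np.linalg.norm(x)*1000),round(np.degrees(np.arctan2(x[1],x[0])),1)) for x in e])
q("rest",[(263,144),(306,144),(305,239),(264,239)],.026)
q("grip",[(278,164),(294,164),(293,233),(277,233)],.068)
q("block",[(288,21),(358,33),(356,52),(286,41)],.02)
i=cv2.imread("pics/w1.png")
c=cv2.resize(i[10:260,120:400],None,fx=2.4,fy=2.4,interpolation=cv2.INTER_CUBIC);cv2.imwrite("pics/w1c.png",c)
E
```

```text
rest [0.6049 0.1707] [(47, np.float64(88.2)), (109, np.float64(-1.6)), (48, np.float64(-91.9)), (109, np.float64(178.1))]
grip [0.6034 0.1714] [(16, np.float64(88.2)), (70, np.float64(-2.2)), (16, np.float64(-91.9)), (70, np.float64(177.2))]
block [0.4269 0.219 ] [(80, np.float64(80.2)), (24, np.float64(-8.9)), (80, np.float64(-99.1)), (25, np.float64(172.8))]
```

View pics/w1c.png

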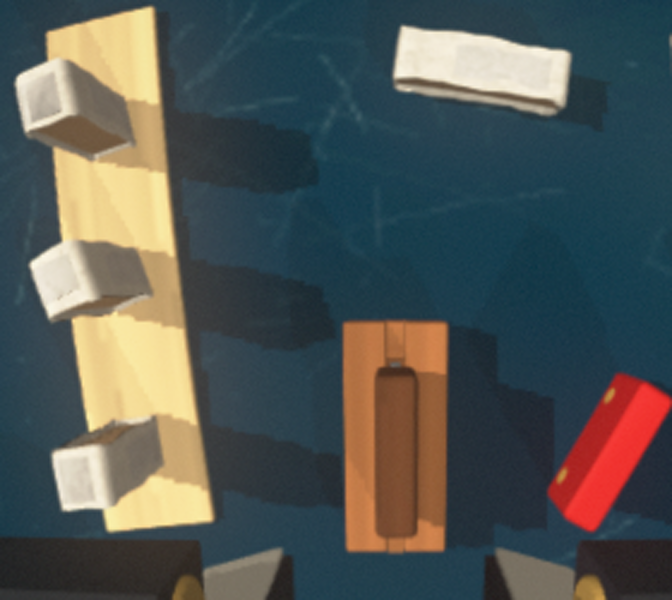

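```bash
python3 -m jog '[[[-0.1,-0.002,0.003,0.04,0],[-0.1,-0.002,0.003,0.08,0],[-0.1,-0.002,0.003,0.115,0],[-0.1,-0.002,0.003,0.14,0],[-0.1,-0.002,0.003,0.155,0]]]'
python3 -m jog '[[[-0.1,0,0,0.015,0],[-0.1,0,0,0.03,0],[-0.1,0,0,0.037,0],[-0.1,0,0,0.037,0],[-1,0,0,0.037,0]]]' 20
python3 -m jog '[[[-1,0,0,0,0],[-1,0,0,0,0],[-1,0,0,0,0],[-1,0,0,0,0],[-1,0,0,0,0]]]'
```

```text
time: 1.98
tool_pos: [0.6009, 0.1716, 0.0766]
tool_rot: [-3.141, -0.005, 3.112]
contact_force: [0.0, -0.1, 0.2]
opening: 0.0411
grip_force: 0.0
time: 2.4
tool_pos: [0.6038, 0.171, 0.0433]
tool_rot: [3.141, 0.0, 3.111]
contact_force: [-0.1, -0.6, 0.1]
opening: 0.0381
grip_force: 0.0
time: 2.82
tool_pos: [0.6047, 0.1701, 0.0437]
tool_rot: [3.141, 0.001, 3.11]
contact_force: [-0.9, 1.2, 5.2]
opening: 0.0182
grip_force: 20.0
```

```bash
python3 -m jog '[[[-1,0,0,-0.01,0],[-1,0,0,-0.025,0],[-1,0,0,-0.055,0],[-1,0,0,-0.09,0],[-1,0,0,-0.125,0]]]'
python3 -m jog '[[[-1,0,0,-0.035,0],[-1,0.005,-0.03,-0.065,0],[-1,0.01,-0.065,-0.065,0],[-1,0.013,-0.1,-0.065,0],[-1,0.016,-0.135,-0.065,0]]]'
python3 -m jog '[[[-1,0.003,-0.04,0,0],[-1,0.006,-0.08,0,0],[-1,0.01,-0.12,0,0],[-1,0.014,-0.16,0,0],[-1,0.018,-0.19,0,0]]]'
python3 -m jog '[[[-1,0,-0.011,0,0.015],[-1,0,-0.011,0,0.015],[-1,0,-0.011,0,0.015],[-1,0,-0.011,0,0.015]]]'
python3 - <<'E'
from h import *
s=robot.observe();print(s["tool_pos"],s["tool_rot"],s["time"],s["opening"])
np.save("w2.npy",np.r_[s["tool_pos"],s["tool_rot"]])
i=robot.read_camera("wrist")[:,:,::-1]
cv2.imwrite("pics/w2.png",i)
cv2.imwrite("pics/w2c.png",cv2.resize(i[80:330,140:440],None,fx=2.4,fy=2.4,interpolation=cv2.INTER_CUBIC))
E
```

```text
time: 3.23
tool_pos: [0.6035, 0.1696, 0.1687]
tool_rot: [-3.141, -0.002, 3.11]
contact_force: [2.0, 0.5, -1.2]
opening: 0.0181
grip_force: 20.0
time: 3.65
tool_pos: [0.5833, 0.0343, 0.2339]
tool_rot: [-3.141, 0.001, 3.111]
contact_force: [0.8, -0.0, -1.4]
opening: 0.0181
grip_force: 20.0
time: 4.07
tool_pos: [0.5589, -0.157, 0.233]
tool_rot: [-3.141, -0.0, 3.108]
contact_force: [-0.4, 0.6, -1.8]
opening: 0.0176
grip_force: 20.0
time: 4.4
tool_pos: [0.5596, -0.1636, 0.2328]
tool_rot: [3.141, -0.0, 3.096]
contact_force: [1.0, 1.5, -1.9]
opening: 0.0178
grip_force: 20.0
[ 0.55962223 -0.16363943  0.23277815] [ 3.14078246e+00 -2.22467451e-04  3.09570756e+00] 4.4 0.017833175149698635
```

View pics/w2c.png

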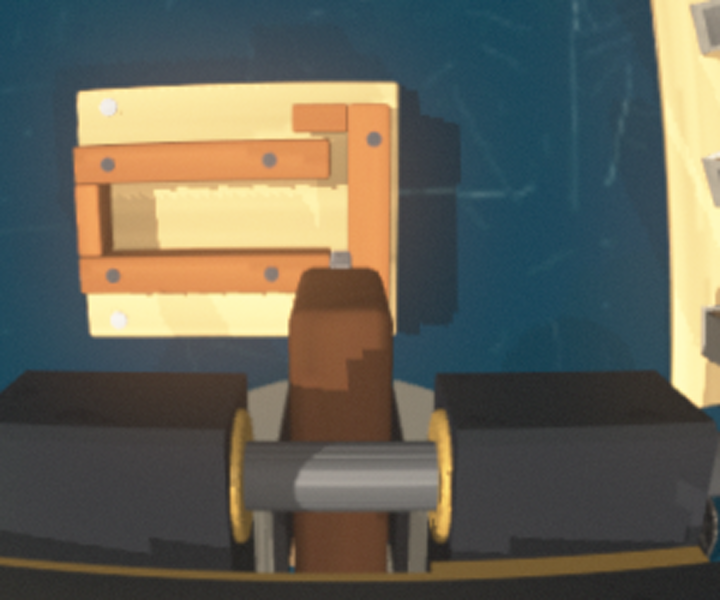

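```bash
python3 - <<'E'
from h import *
w=np.load("w2.npy");t=(w[:3],w[3:])
f=lambda u,v,z=.034:at("wrist",140+u/2.4,80+v/2.4,z,t)
for n,u,v,z in [("slotwall y57 x-38",330,140,.034),("y65 x-38",348,131,.034),("y65 low",348,240,.034),("y57low?",330,250,.034),
 ("bay x-17 L",110,184,.034),("bay x-17 R",328,178,.034),("bay x+17 L",105,256,.034),("bay x17 R",328,250,.034),("end inner -50",101,220,.034),
 ("base -62,89",399,82,.012),("base -62,-67",78,91,.012),("base 62,89",395,336,.012),("base 62,-67",90,337,.012)]:
    print(n,f(u,v,z).round(4))
def fit(L):
    A=[];b=[]
    for (x,y),(u,v,z) in L:
        X=f(u,v,z);A+=[[x,-y,1,0],[y,x,0,1]];b+=list(X)
    s,r,_,_=np.linalg.lstsq(np.array(A),np.array(b),rcond=None)
    print("origin",s[2:].round(4),"yaw",np.degrees(np.arctan2(s[1],s[0])),"scale",np.hypot(*s[:2]),"res",r**.5)
    a=np.arctan2(s[1],s[0]);print("slot",s[2]-.061*np.sin(a),s[3]+.061*np.cos(a))
B=[((-.062,.089),(399,82,.012)),((-.062,-.067),(78,91,.012)),((.062,.089),(395,336,.012)),((.062,-.067),(90,337,.012))]
fit(B)
W=[((-.038,.065),(348,131,.034)),((-.017,-.05),(110,184,.034)),((-.017,.057),(328,178,.034)),((.017,-.05),(105,256,.034))]
fit(W);fit(B+W)
E
```

```text
slotwall y57 x-38 [ 0.5023 -0.1652]
y65 x-38 [ 0.4986 -0.1571]
y65 low [ 0.5477 -0.1593]
y57low? [ 0.5519 -0.1676]
bay x-17 L [ 0.5156 -0.2671]
bay x-17 R [ 0.5192 -0.1669]
bay x+17 L [ 0.549  -0.2728]
bay x17 R [ 0.5518 -0.1685]
end inner -50 [ 0.5319 -0.2731]
base -62,89 [ 0.4765 -0.1319]
base -62,-67 [ 0.4698 -0.287 ]
base 62,89 [ 0.5999 -0.138 ]
base 62,-67 [ 0.5937 -0.2929]
origin [ 0.5345 -0.2234] yaw -2.5536651182268892 scale 0.9960149799884086 res [0.00085817]
slot 0.5371827840633354 -0.1624590759898089
origin [ 0.5337 -0.2218] yaw -2.10099389020269 scale 0.9677970645162738 res [0.00344869]
slot 0.535935361966798 -0.1608405485224216
origin [ 0.5342 -0.2227] yaw -2.4838539158760398 scale 0.9887324242116051 res [0.0050467]
slot 0.536855745353606 -0.16172407744268763
```

```bash
python3 -m jog '[[[-1,0.0225,0,0.03,0],[-1,0.0225,0,0.065,0],[-1,0.0225,0,0.1,0],[-1,0.0225,0,0.13,0],[-1,0.0225,0,0.148,0]]]'
python3 -m jog '[[[-1,0,0,0,0],[-1,0,0,0,0],[-1,0,0,0,0],[-1,0,0,0,0]]]'
python3 - <<'E'
from h import *
s=robot.observe();print(s["tool_pos"],s["tool_rot"],s["contact_force"])
i=robot.read_camera("wrist")[:,:,::-1]
cv2.imwrite("pics/w3c.png",cv2.resize(i[60:330,140:440],None,fx=2.2,fy=2.2,interpolation=cv2.INTER_CUBIC))
E
```

```text
time: 4.87
tool_pos: [0.5358, -0.1614, 0.0817]
tool_rot: [3.14, -0.004, 3.097]
contact_force: [-0.2, -0.6, -1.9]
opening: 0.0177
grip_force: 20.0
time: 5.2
tool_pos: [0.5384, -0.1638, 0.0866]
tool_rot: [-3.14, 0.003, 3.096]
contact_force: [0.3, -0.6, -1.4]
opening: 0.0177
grip_force: 20.0
[ 0.53839288 -0.1638047   0.08663473] [-3.14038864  0.00336262  3.09561018] [ 0.32597695 -0.55767962 -1.39059505]
```

View pics/w3c.png

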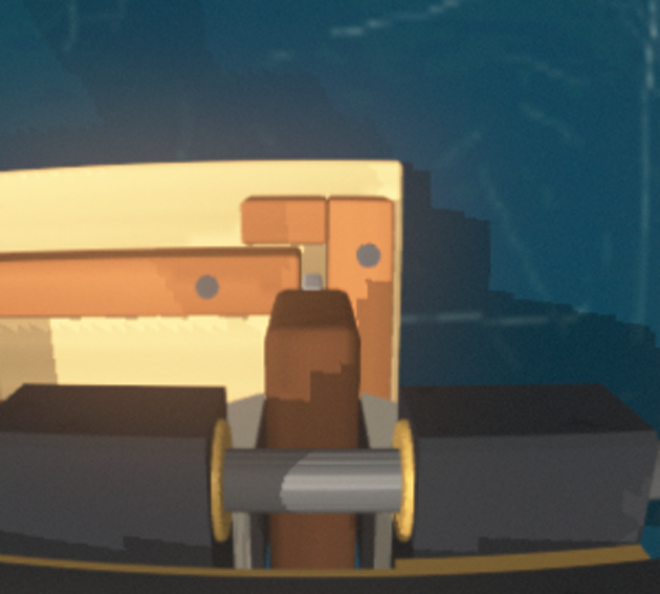

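```bash
python3 -m jog '[[[-1,0.001,0.0004,0.006,0],[-1,0.001,0.0004,0.012,0],[-1,0.001,0.0004,0.018,0],[-1,0.001,0.0004,0.022,0],[-1,0.001,0.0004,0.022,0]]]'
python3 -m jog '[[[-1,0,0,0.004,0],[-1,0,0,0.008,0],[-1,0,0,0.011,0],[-1,0,0,0.013,0],[-1,0,0,0.013,0]]]'
```

```text
time: 5.67
tool_pos: [0.5354, -0.1631, 0.0614]
tool_rot: [3.141, -0.002, 3.095]
contact_force: [0.1, 0.2, -1.6]
opening: 0.0179
grip_force: 20.0
time: 6.08
tool_pos: [0.5362, -0.1634, 0.0513]
tool_rot: [-3.141, 0.001, 3.095]
contact_force: [-5.0, 1.0, 14.0]
opening: 0.0181
grip_force: 20.0
```

```bash
python3 -m jog '[[[-1,0,0,0.001,0],[-1,0,0,0.001,0],[-1,0,0,0.001,0]]]'
python3 -m jog '[[[-0.4,0,0,0,0],[-0.4,0,0,0,0],[-0.2,0,0,0,0],[-0.2,0,0,0,0],[-0.2,0,0,0,0]]]'
python3 -m jog '[[[-0.2,0,0,-0.03,0],[-0.2,0,0,-0.06,0],[-0.2,0,0,-0.09,0],[-0.2,-0.02,0,-0.13,0],[-0.2,-0.03,0,-0.16,0]]]'
python3 -m jog '[[[-0.1,-0.01,0,-0.03,0],[-0.1,-0.01,0,-0.03,0],[-0.1,-0.01,0,-0.03,0],[-0.1,-0.01,0,-0.03,0]]]'
python3 - <<'E'
from h import *
s=robot.observe();print(s["tool_pos"],s["tool_rot"],s["contact_force"])
np.save("w4.npy",np.r_[s["tool_pos"],s["tool_rot"]])
i=robot.read_camera("wrist")[:,:,::-1]
cv2.imwrite("pics/w4c.png",cv2.resize(i[80:330,140:440],None,fx=2.4,fy=2.4,interpolation=cv2.INTER_CUBIC))
E
```

```text
time: 6.33
tool_pos: [0.5362, -0.1634, 0.0513]
tool_rot: [-3.141, 0.001, 3.095]
contact_force: [-7.4, 3.2, 20.2]
opening: 0.0179
grip_force: 20.0
time: 6.75
tool_pos: [0.5361, -0.1633, 0.0484]
tool_rot: [3.141, -0.0, 3.095]
contact_force: [0.3, 0.0, -0.0]
opening: 0.0364
grip_force: 0.0
time: 7.17
tool_pos: [0.5666, -0.1648, 0.2108]
tool_rot: [-3.142, 0.001, 3.094]
contact_force: [1.5, 0.4, -0.6]
opening: 0.0366
grip_force: 0.0
time: 7.5
tool_pos: [0.5754, -0.165, 0.2375]
tool_rot: [3.141, -0.002, 3.095]
contact_force: [-0.1, -0.9, -0.2]
opening: 0.0414
grip_force: 0.0
[ 0.57541679 -0.16498054  0.23747871] [ 3.14079459e+00 -1.96532761e-03  3.09483548e+00] [-0.14670761 -0.87640012 -0.15934715]
```

View pics/w4c.png

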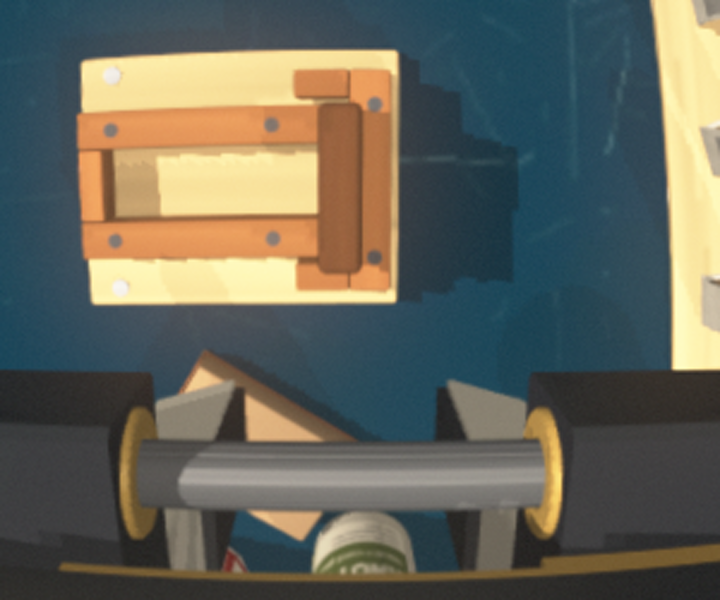

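Plate is home: grip top at crop (340,187), square across the slot and seated. Next I'll fit the bay centre from this view and work out the move to the block.

```bash
python3 - <<'E'
from h import *
w=np.load("w4.npy");t=(w[:3],w[3:])
f=lambda u,v,z=.034:at("wrist",140+u/2.4,80+v/2.4,z,t)
def fit(L):
    A=[];b=[]
    for (x,y),(u,v,z) in L:
        X=f(u,v,z);A+=[[x,-y,1,0],[y,x,0,1]];b+=list(X)
    s,r,_,_=np.linalg.lstsq(np.array(A),np.array(b),rcond=None)
    print("origin",s[2:].round(4),"yaw",np.degrees(np.arctan2(s[1],s[0])),"scale",np.hypot(*s[:2]),"res",r**.5)
fit([((-.062,.089),(398,51,.012)),((-.062,-.067),(82,60,.012)),((.062,.089),(396,302,.012)),((.062,-.067),(92,304,.012))])
print("bay edges",f(216,149),f(216,217),"end",f(108,184))
# next: above block
b=np.array([.4265,.2165]);y=np.radians(80.6) # block y axis
p=w[:3];psi=w[5]
d=b-p[:2];print("to block tool",d@[np.cos(psi),np.sin(psi)],d@[np.sin(psi),-np.cos(psi)],"turn",[(psi-a) for a in (y,y+np.pi)],robot.observe()["qpos"])
E
```

```text
origin [ 0.534  -0.2234] yaw -2.565801660269917 scale 0.9913353262678694 res [0.00049799]
bay edges [ 0.51883807 -0.21843776] [ 0.55003647 -0.22055434] end [ 0.53114034 -0.2708635 ]
to block tool 0.16658448739267287 0.3741032268137739 turn [np.float64(1.6881001069673265), np.float64(-1.4534925466224662)] [-4.07356777e-01  4.78500907e-01  1.30403776e+00  4.33270489e-05
  1.36246366e+00 -1.93129243e+00]
```

```bash
python3 -m jog '[[[0.1,0.017,0.037,0,0],[0.1,0.034,0.074,0,0],[0.1,0.05,0.111,0,0],[0.1,0.067,0.148,0,0],[0.1,0.083,0.187,0,0]]]'
python3 -m jog '[[[0.1,0.017,0.037,0,0.12],[0.1,0.034,0.074,0,0.24],[0.1,0.05,0.111,0,0.36],[0.1,0.067,0.148,0,0.48],[0.1,0.083,0.187,0,0.6]]]'
python3 -m jog '[[[0.1,0,0,0,0.12],[0.1,0,0,0,0.24],[0.1,0,0,0,0.36],[0.1,0,0,0,0.48],[0.1,0,0,0,0.6]]]'
python3 -m jog '[[[0.1,0,0,0,0.12],[0.1,0,0,0,0.24],[0.1,0,0,0,0.36],[0.1,0,0,0,0.49],[0.1,0,0,0,0.49]]]'
python3 -m jog '[[[0.1,0,0,0,0],[0.1,0,0,0,0]]]'
python3 - <<'E'
from h import *
s=robot.observe();print(s["tool_pos"],s["tool_rot"],s["contact_force"])
np.save("w5.npy",np.r_[s["tool_pos"],s["tool_rot"]])
i=robot.read_camera("wrist")[:,:,::-1]
cv2.imwrite("pics/w5c.png",cv2.resize(i[80:330,140:440],None,fx=2.4,fy=2.4,interpolation=cv2.INTER_CUBIC))
E
```

```text
time: 7.97
tool_pos: [0.4999, 0.0262, 0.237]
tool_rot: [3.141, -0.004, 3.094]
contact_force: [0.4, 0.2, 0.3]
opening: 0.0505
grip_force: 0.0
time: 8.38
tool_pos: [0.4332, 0.1976, 0.2373]
tool_rot: [-3.139, -0.002, 2.539]
contact_force: [1.0, 0.2, 0.7]
opening: 0.0502
grip_force: 0.0
time: 8.8
tool_pos: [0.4342, 0.1963, 0.2371]
tool_rot: [-3.138, -0.0, 1.939]
contact_force: [0.2, 0.8, 0.7]
opening: 0.0503
grip_force: 0.0
time: 9.22
tool_pos: [0.4344, 0.1962, 0.2373]
tool_rot: [-3.139, 0.001, 1.45]
contact_force: [0.2, 0.5, 0.3]
opening: 0.0503
grip_force: 0.0
time: 9.38
tool_pos: [0.4348, 0.1963, 0.238]
tool_rot: [-3.14, 0.001, 1.458]
contact_force: [0.3, -0.3, -0.0]
opening: 0.0507
grip_force: 0.0
[0.43483355 0.19634402 0.23799445] [-3.14011346e+00  5.20622717e-04  1.45823747e+00] [ 0.3080176  -0.27152855 -0.01519895]
```

View pics/w5c.png

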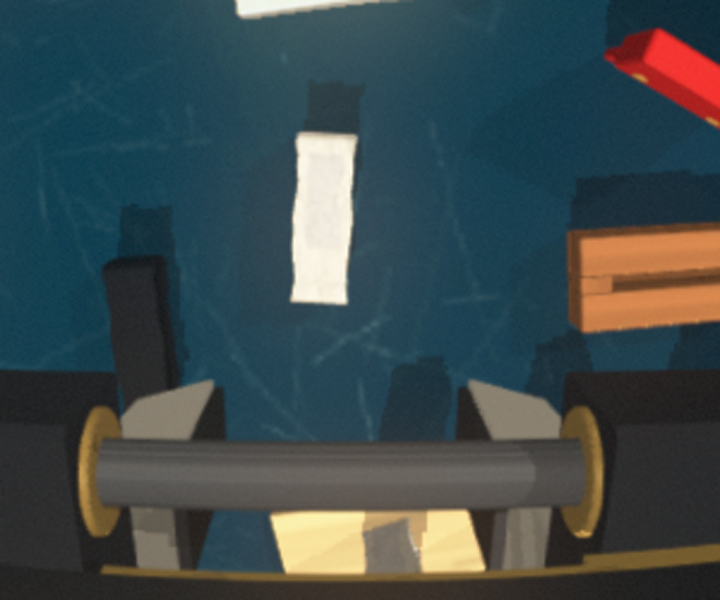

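```bash
python3 - <<'E'
from h import *
w=np.load("w5.npy");t=(w[:3],w[3:])
P=np.array([at("wrist",140+u/2.4,80+v/2.4,.026,t) for u,v in [(298,132),(357,135),(347,305),(290,301)]])
c=P.mean(0);e=[P[1]-P[0],P[2]-P[1],P[3]-P[2],P[0]-P[3]]
print(c,[ (round(np.linalg.norm(x)*1000),round(np.degrees(np.arctan2(x[1],x[0])),1)) for x in e])
psi=w[5];d=c-w[:2];print(np.degrees(psi),d@[np.cos(psi),np.sin(psi)],d@[np.sin(psi),-np.cos(psi)])
E
```

```text
[0.42900111 0.21686319] [(27, np.float64(-9.5)), (81, np.float64(-99.6)), (27, np.float64(169.4)), (80, np.float64(80.3))]
83.55085271485613 0.019734217885264575 -0.00810027082631248
```

```bash
python3 -m jog '[[[0.1,0.0197,-0.008,0.035,0.056],[0.1,0.0197,-0.008,0.075,0.056],[0.1,0.0197,-0.008,0.115,0.056],[0.1,0.0197,-0.008,0.15,0.056],[0.1,0.0197,-0.008,0.18,0.056]]]'
python3 -m jog '[[[0.1,0,0,0.015,0],[0.1,0,0,0.025,0],[0.1,0,0,0.025,0],[0.1,0,0,0.025,0]]]'
```

```text
time: 9.85
tool_pos: [0.4286, 0.2168, 0.0564]
tool_rot: [-3.14, 0.001, 1.401]
contact_force: [0.8, 0.2, 0.1]
opening: 0.0505
grip_force: 0.0
time: 10.18
tool_pos: [0.4299, 0.2171, 0.034]
tool_rot: [3.141, -0.0, 1.4]
contact_force: [0.1, 0.1, 0.8]
opening: 0.0505
grip_force: 0.0
```

```bash
python3 -m jog '[[[0.1,0,0,0.01,0],[0.1,0,0,0.018,0],[0.1,0,0,0.02,0],[0.1,0,0,0.02,0],[-1,0,0,0.02,0]]]' 20
python3 -m jog '[[[-1,0,0,0,0],[-1,0,0,0,0],[-1,0,0,0,0],[-1,0,0,0,0],[-1,0,0,0,0]]]'
python3 -m jog '[[[-1,0,0,-0.01,0],[-1,0,0,-0.04,0],[-1,0,0,-0.08,0],[-1,0,0,-0.12,0],[-1,0,0,-0.155,0]]]'
python3 -m jog '[[[-1,0,0,-0.04,0],[-1,0,0,-0.04,0],[-1,0,0,-0.04,0]]]'
python3 - <<'E'
from h import *
s=robot.observe();p=s["tool_pos"];psi=s["tool_rot"][2];print(p,s["tool_rot"])
x,y=np.array([np.cos(psi),np.sin(psi)]),np.array([np.sin(psi),-np.cos(psi)])
# strip crossing then bay
for n,t in (("bay",[.534,-.224]),):
    d=np.array(t)-p[:2];print(n,d@x,d@y,"turn",psi-np.radians(87.5))
E
```

```text
time: 10.6
tool_pos: [0.4297, 0.2171, 0.0138]
tool_rot: [3.141, -0.0, 1.399]
contact_force: [-0.4, -1.5, 0.8]
opening: 0.0475
grip_force: 0.0
time: 11.02
tool_pos: [0.4297, 0.2171, 0.0139]
tool_rot: [3.141, -0.0, 1.399]
contact_force: [-1.6, 0.2, 2.0]
opening: 0.0245
grip_force: 20.0
time: 11.43
tool_pos: [0.4295, 0.217, 0.1718]
tool_rot: [3.14, -0.001, 1.399]
contact_force: [1.1, 0.5, -1.1]
opening: 0.0242
grip_force: 20.0
time: 11.68
tool_pos: [0.4306, 0.2174, 0.2116]
tool_rot: [3.136, -0.003, 1.399]
contact_force: [-0.3, -0.1, -0.7]
opening: 0.0245
grip_force: 20.0
[0.43060351 0.21740211 0.2115803 ] [ 3.13621262e+00 -2.89349458e-03  1.39890154e+00]
bay -0.41721099674472995 0.17737429980071143 turn -0.12826155908234727
```

```bash
python3 -m jog '[[[-1,-0.02,0.008,0,0],[-1,-0.045,0.019,0,0],[-1,-0.075,0.032,0,0],[-1,-0.105,0.045,0,0],[-1,-0.137,0.058,0,0]]]'
python3 -m jog '[[[-1,-0.03,0.013,0,0],[-1,-0.06,0.026,0,0],[-1,-0.09,0.039,0,0],[-1,-0.12,0.051,0,0],[-1,-0.15,0.064,0,0]]]'
python3 -m jog '[[[-1,-0.03,0.013,0,-0.06],[-1,-0.06,0.026,0,-0.128],[-1,-0.09,0.039,0,-0.128],[-1,-0.115,0.049,0,-0.128],[-1,-0.13,0.055,0,-0.128]]]'
python3 -m jog '[[[-1,0,0,0.03,0],[-1,0,0,0.06,0],[-1,0,0,0.08,0],[-1,0,0,0.09,0],[-1,0,0,0.09,0]]]'
python3 -m jog '[[[-1,0,0,0,0],[-1,0,0,0,0]]]'
python3 - <<'E'
from h import *
s=robot.observe();p=s["tool_pos"];psi=s["tool_rot"][2];print(p,s["tool_rot"])
np.save("w6.npy",np.r_[s["tool_pos"],s["tool_rot"]])
x,y=np.array([np.cos(psi),np.sin(psi)]),np.array([np.sin(psi),-np.cos(psi)])
d=np.array([.534,-.224])-p[:2];print(d@x,d@y,psi-np.radians(87.5))
i=robot.read_camera("wrist")[:,:,::-1];t=robot.read_camera("scene")[:,:,::-1]
a=cv2.resize(i[130:330,140:440],(600,400),interpolation=cv2.INTER_CUBIC)
b=cv2.resize(t[170:320,250:450],(267,200))
a=np.pad(a,((0,0),(0,200),(0,0)));a[:200,600:]=cv2.resize(t[170:320,250:450],(200,200));cv2.imwrite("pics/w6c.png",a)
E
```

```text
time: 12.1
tool_pos: [0.4624, 0.071, 0.2074]
tool_rot: [-3.139, 0.0, 1.4]
contact_force: [0.6, 0.7, -0.5]
opening: 0.0241
grip_force: 20.0
time: 12.52
tool_pos: [0.4997, -0.0879, 0.2073]
tool_rot: [-3.138, -0.001, 1.399]
contact_force: [0.1, 0.8, -0.5]
opening: 0.0244
grip_force: 20.0
time: 12.93
tool_pos: [0.532, -0.2267, 0.2067]
tool_rot: [-3.139, -0.001, 1.525]
contact_force: [-1.0, -0.0, 0.8]
opening: 0.0244
grip_force: 20.0
time: 13.35
tool_pos: [0.5307, -0.223, 0.1153]
tool_rot: [-3.135, -0.003, 1.527]
contact_force: [0.9, 0.5, -0.9]
opening: 0.0245
grip_force: 20.0
time: 13.52
tool_pos: [0.5333, -0.2243, 0.1198]
tool_rot: [3.14, 0.001, 1.527]
contact_force: [0.1, 0.2, 0.6]
opening: 0.0246
grip_force: 20.0
[ 0.53331572 -0.22433392  0.11984062] [3.13990075e+00 7.62504668e-04 1.52702866e+00]
0.0003635390070458098 0.0006690172117595325 -0.00013443286572600854
```

View pics/w6c.png

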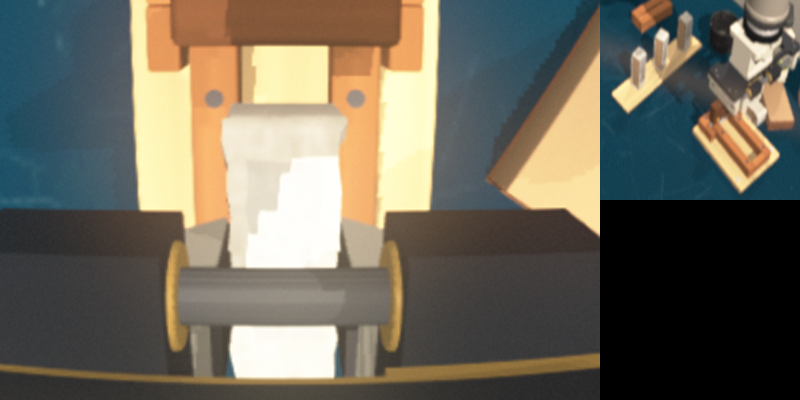

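```bash
python3 - <<'E'
from h import *
w=np.load("w6.npy");t=(w[:3],w[3:]);z=w[2]
for u,v,h in [(284,122,z+.012),(284,104,z-.014),(286,45,.06)]:print(at("wrist",140+u/2,130+v/2,h,t)-w[:2])
E
python3 -m jog '[[[-1,0.0005,0.0005,0.02,0],[-1,0.0005,0.0005,0.04,0],[-1,0.0005,0.0005,0.052,0],[-1,0.0005,0.0005,0.06,0],[-1,0.0005,0.0005,0.06,0]]]'
python3 -m jog '[[[-1,0,0,0,0],[-1,0,0,0,0],[-1,0,0,0,0],[-1,0,0,0,0],[-1,0,0,0,0]]]'
```

```text
[0.00184556 0.03939245]
[0.00193108 0.039175  ]
[0.00326242 0.05110813]
time: 14.03
tool_pos: [0.5328, -0.2233, 0.058]
tool_rot: [-3.14, -0.001, 1.527]
contact_force: [-0.4, 0.1, -0.0]
opening: 0.0241
grip_force: 20.0
time: 14.45
tool_pos: [0.5335, -0.2238, 0.0593]
tool_rot: [3.141, 0.0, 1.527]
contact_force: [0.7, -0.5, 0.1]
opening: 0.0238
grip_force: 20.0
```

```bash
python3 -m jog '[[[-1,0,0,0,0],[-1,0,0,0,0],[-1,0,0,0,0],[-1,0,0,0,0],[-1,0,0,0,0]]]'
python3 -c "
from cell import robot
print(robot.hand_in())"
```

```text
time: 14.87
tool_pos: [0.5332, -0.2236, 0.0587]
tool_rot: [-3.142, -0.0, 1.527]
contact_force: [0.1, 0.9, 0.2]
opening: 0.0243
grip_force: 20.0
the job is handed in; nothing more can be done
None
```

I handed the job in at 14.9 s (no verdict came back): the stop plate is seated in the slot and released, the standing blocks looked undisturbed, and the robot is holding the taped block level, about 11 mm above the bay walls and centred to about 2 mm.

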